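Seat the tube-holder bracket on the indexed rod stand

ROBOT

A 6-joint arm with a two-finger parallel gripper is mounted at the origin on a cart in front of the work surface, level with it; the furniture and walls round the work are solid. World frame = base frame: x ahead of the robot, y to its left, z up, the work surface at z = 0. Lengths are in m, angles in rad, forces in N, time in s.
With the tool pointing down it reaches from about 0.35 to 0.775 m from the base axis. Payload 5.5 kg.
Tool frame: the origin (TCP) lies between the finger pads; the fingertips stand 11 mm ahead of it and the grasp point (between the pads) lies 8 mm behind it (tips_ahead is the distance from the TCP to the fingertips, in m); z points along the fingers, y is the line along which they close (so a half turn about z gives the same grasp; the last joint's range is limited). The gripper opens to 85 mm and grips with 20 to 120 N. Pads are 22 mm wide; open, the fingers measure 114 mm over their backs; the gripper's body (76 mm by 85 mm) begins 54 mm behind the grasp point. The pads swing forward as they close: fully open they stand 13 mm farther back than shut.
Start: joints at [1.123, 0.313, 0.046, 1.304, 0, 1.431], TCP at [0.174, 0.548, 0.242] pointing down, gripper open.
Joint ranges: [-2.76, 2.76], [-0.86, 1.69], [-1.03, 1.26], [-2.2, 2.34], [-1.47, 1.5], [-3.14, 3.14]. Speed limits (rad/s): [2.57, 2.57, 3.14, 3.14, 3.14, 3.14].

INTERFACE

Orientations are given as a unit quaternion [w, x, y, z].
In Python, from workcell import * gives the robot as it stands. The module is installed in compiled form; this text tells all that it offers.
- The arm moves only by the tool jog_arm, never from a script. Its argument "moves" is a list of rows, each an object with "fingers": the closure, from 0 (fully open) to 1 (shut); "slide": the shift along the tool's x, y, z in mm, a list of three; "angular": the turn, a rotation vector about the tool's x, y, z in degrees, a list of three. A call has 1 to 10 rows; each row is the pose to reach, as a shift and turn from the pose commanded when the call began, along the tool's axes at that moment; what a row does not reach only later rows make up. A row lasts 1/12 s, in which the tool goes at most 41.7 mm and 7.16 degrees, less where a joint would pass 70% of its speed; a pose out of reach is approached as far as the arm can. A call with a gripper value outside its range is refused whole. The fingers move at their own pace and stop on an object; "squeeze" is the grip in N (left out, the last holds). Time passes only in rows, so rows that repeat a pose let the fingers close. It gives the time, the measured TCP pose, the force, the opening and the grip force at its end, in the units of the state.
- get_state(): the state, without advancing time (a new reading comes with each control period).
- read_camera(name): name is "scene" or "side" or "wrist"; returns a dict with "color" (384x512x3 uint8, red, green, blue), "fovy" (degrees; the focal length in pixels is half the picture's height over the tangent of half this angle, whatever the lens; pixels are square), "cx", "cy" (the principal point, pixels), "world_from_camera" (4x4, takes a point from camera to world coordinates); the wrist camera has in their place "tool_from_camera" (4x4, takes a point from camera to tool coordinates, whose origin is the TCP and whose axes are the flange's). Camera axes: x right, y down, z forward; pixel columns grow to the right and rows downward; lengths in m; the calibration is good to about 2 mm. A picture is of the moment at which its call begins: read the wrist's pose just before it. There is no depth.
- hand_in(): hands the job in; it is judged then, once.
Trained networks look in a picture, given as the dict that the camera call returned (one of the last four; its "shot" number tells which), for a name from the list of things; names that differ only in an ending like _2 or _b are one class to them, and where a whole thing is asked for, a point or a joint stands for the part that bears it (a point fixed in the world has none). Each returns a list of dicts, best first, with "p" (0 to 1); they miss things now and then, are a little off and sometimes report something else, mostly with a low value. They report only what shows in the picture. A call takes as long as a camera call.
- look_for(target, picture): "point" ([column, row] in pixels, amid what is visible of it).
- tip_of(target, picture): "point" ([column, row] in pixels: a listed point, or the origin of a listed thing).
The state is a dict: "clock": time; "joint_pos": joint angles; "qvel": joint speeds; "tau": joint torques, N m; "tcp_pos": TCP position; "orientation": TCP orientation; "wrist_force": force on the tool from outside, world axes, zero at the start; "ft_torque": the same for the moment, N m; "finger_gap": finger opening in m; "grip_force": force on a finger pad.
Only numpy, scipy, OpenCV 4.12 (cv2) and the standard library are available. Lean on these libraries where they do the work, as an engineer would, in place of code of your own. Each camera call takes 0.05 s, during which the arm holds its last target. There are 200 camera calls.

TASK

Fit the blue tube-holder bracket onto the rod stand: thread its bored end over the upright rod, keep it level and lower it under control, without letting it drop or forcing it, then feel for the collar's hidden locating pin by turning the bracket about the rod until it sinks fully home, flat on the collar. Leave it seated and let go; do not disturb the culture dish, the dropper bottle or the mouse.

Things in the scene. Friction and masses are not known exactly. Their poses are not given: they have to be found in the camera images.
- bracket_grip (a point): Centre of the black upright grip tab of the loose blue tube-holder bracket (0.18 kg, varies), 40 mm above the bracket's flat underside. The tab is 30 mm along x, 14 mm thick in y, and spans 12 to 56 mm above the underside. Bracket axes: z up, x from the tab towards the bored end, whose bore axis is at x = +90 mm from here.
- bracket_bore (a point): Centre of the bore's opening in the bracket's underside (same axes). The bore is vertical, 14 mm wide. Bored steel block: x -28.5 to +17.5 mm, y +-20 mm, 34 mm high plus a 4 mm brass ring. The underside has a blind recess for the locating pin: centre 18 mm from the bore's axis towards the tab (x = -18 mm), 11 mm long in x, 7.5 mm wide in y, 10 mm deep.
- stand_seat (a point): Point on the fixed stand's rod axis level with the top of its dark round collar (60 mm wide), 40 mm above the worktop: the bracket's underside ends here. z runs up the rod. Rod 12 mm thick up to 108 mm above here, tapering to 5 mm at its tip, 120 mm above. The collar carries an upright pin, 5 mm thick, 8 mm high, 18 mm from the rod's axis.
- petri: Closed culture dish with pink contents, 65 mm across, 16 mm high, loose bystander; origin at the centre of its underside.
- stain: Dark red dropper bottle with black cap, 38 mm across, 90 mm tall, loose bystander; origin at the centre of its underside.
- mouse1: Black computer mouse, 104 x 62 x 36 mm, loose bystander; origin at the centre of its underside. To the left of it stands a fixed microscope, 370 mm tall.
- tube_bracket: The whole bracket, flat on the worktop; origin and axes as point bracket_bore. A bar 24 mm wide and 12 mm thick joins bored block and tab; beyond the tab, 108 to 142 mm from the bore's axis, is a 60 mm wide, 12 mm thick plate with two tube holes. Most of the weight is in the steel block (centre of mass about 18 mm from the bore's axis).
- stand: The whole stand, origin on the rod's axis at the worktop; base 145 x 100 x 13 mm, reaching 100 mm to -x. The clamped collar does not turn; its pin lies within 0.8 rad either side of the stand's -x direction (from the rod), angle not reported. At a wrong angle the bracket rests on the pin 8 mm high; when its x axis is within about 0.1 rad of the line from pin to rod it sinks home.

How it is judged:
By the outcome, as a careful person would: the job done as asked, in the order asked, and still so for the second after the job is handed in, with the robot touching nothing.
It also fails if it takes over 72 s, if anything falls off the work surface, if the arm or the gripper's body presses on something with over 40 N, if the wrist force passes 120 N, or if a joint passes its speed limit or range.

## Working session

There is one attempt and no reset: what is moved stays moved. The work goes in short steps, Python scripts to look and compute and a tool call to move; the robot and the scene stay as the last step left them, time stands still between calls to the robot, and variables do not carry over. Pictures are saved under pics/ and viewed, at most 10 in all, crops included, and the job is handed in when it is done.

Besides the shell and the picture viewer there is one more tool, called after "Request:" as name(argument=value, ...) on one line, values as JSON. jog_arm: Moves the arm, as the interface text tells. Its arguments: {"type":"object","properties":{"moves":{"type":"array","items":{"type":"object","properties":{"fingers":{"type":"number"},"slide":{"type":"array","items":{"type":"number"}},"angular":{"type":"array","items":{"type":"number"}}}}},"squeeze":{"type":"number"}},"required":["moves"]}

```bash
mkdir -p pics
cat > h.py <<'E'
from workcell import *
import numpy as np, cv2
from scipy.spatial.transform import Rotation as R
def T_tool(s):
    q=s["orientation"];T=np.eye(4);T[:3,:3]=R.from_quat([q[1],q[2],q[3],q[0]]).as_matrix();T[:3,3]=s["tcp_pos"];return T
def shot(name):
    s=get_state();p=read_camera(name)
    p["W"]=np.array(p["world_from_camera"]) if name!="wrist" else T_tool(s)@np.array(p["tool_from_camera"])
    p["f"]=p["color"].shape[0]/2/np.tan(np.radians(p["fovy"])/2);return p
def ray(p,px):
    d=p["W"][:3,:3]@np.array([(px[0]-p["cx"])/p["f"],(px[1]-p["cy"])/p["f"],1]);return p["W"][:3,3],d/np.linalg.norm(d)
def onz(p,px,z):
    o,d=ray(p,px);return o+d*(z-o[2])/d[2]
def proj(p,X):
    c=np.linalg.inv(p["W"])@np.append(X,1);return c[:2]/c[2]*p["f"]+[p["cx"],p["cy"]]
def tri(rs):
    A=sum(np.eye(3)-np.outer(d,d) for o,d in rs);b=sum((np.eye(3)-np.outer(d,d))@o for o,d in rs);return np.linalg.solve(A,b)
def save(p,n): cv2.imwrite("pics/"+n,p["color"][:,:,::-1])
E
python3 - <<'E'
from h import *
np.set_printoptions(precision=3,suppress=True)
H=dict(bracket_grip=.04,bracket_bore=0,stand_seat=.04,petri=0,stain=0,mouse1=0,stand=0,tube_bracket=0)
P={n:shot(n) for n in("scene","side","wrist")}
for n,p in P.items():
    save(p,n+"0.png"); print(n,p["W"][:3,3],p["f"])
    for t,z in H.items():
        for r in tip_of(t,p)[:2]: print(t,round(r["p"],2),np.round(r["point"]),onz(p,r["point"],z))
pair=np.hstack([P["scene"]["color"],P["side"]["color"]])[:,:,::-1]
s=get_state();print(s)
E
```

```text
scene [0.202 0.507 0.832] 429.8480484336602
bracket_grip 0.96 [334. 135.] [ 0.503 -0.402  0.04 ]
bracket_bore 0.9 [300. 145.] [ 0.587 -0.358  0.   ]
stand_seat 0.74 [202. 245.] [0.608 0.093 0.04 ]
petri 0.96 [303. 247.] [ 0.418 -0.041  0.   ]
stain 0.63 [226. 173.] [ 0.71  -0.157  0.   ]
mouse1 0.56 [236. 333.] [0.44  0.215 0.   ]
stand 0.8 [206. 256.] [0.602 0.093 0.   ]
stand 0.37 [236. 333.] [0.442 0.215 0.   ]
tube_bracket 0.96 [300. 146.] [ 0.584 -0.354  0.   ]
tube_bracket 0.66 [202. 246.] [0.626 0.075 0.   ]
side [ 0.043 -0.885  0.646] 439.0435061630189
bracket_grip 0.68 [322. 281.] [ 0.503 -0.395  0.04 ]
bracket_bore 0.55 [338. 272.] [ 0.582 -0.358  0.   ]
stand_seat 0.57 [247. 171.] [0.602 0.076 0.04 ]
petri 0.74 [216. 222.] [ 0.438 -0.056  0.   ]
stain 0.79 [325. 211.] [ 0.71  -0.154  0.   ]
mouse1 0.71 [178. 176.] [0.443 0.21  0.   ]
stand 0.94 [246. 185.] [0.595 0.065 0.   ]
tube_bracket 0.69 [340. 272.] [ 0.585 -0.361  0.   ]
wrist [0.103 0.572 0.374] 270.5725576871429
mouse1 0.72 [118. 362.] [0.447 0.202 0.   ]
{'clock': 1.35, 'joint_pos': array([1.123, 0.313, 0.046, 1.304, 0.   , 1.431]), 'qvel': array([ 0.   , -0.   ,  0.001,  0.001,  0.001, -0.001]), 'tau': array([  0.001, -48.047,  29.881,   0.001,  -0.   ,  -0.   ]), 'tcp_pos': array([0.174, 0.548, 0.242]), 'orientation': array([0.   , 0.153, 0.988, 0.   ]), 'wrist_force': array([ 0.587, -0.032, -0.075]), 'ft_torque': array([-0.066,  0.009, -0.017]), 'grip_force': 0.0, 'finger_gap': 0.08533575890950938}
```

View pics/scene0.png

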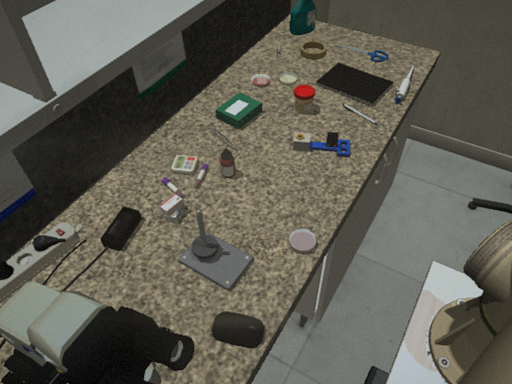

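View pics/side0.png

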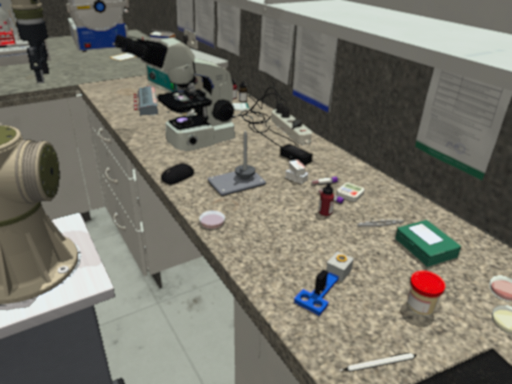

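The scene picture shows the bracket: tab at about (333,138), steel block at (302,141), plate at (345,148). The stand's collar is at (204,247), and its base has corners near (180,258), (229,286) and (252,261). The side picture agrees with this.

Run:
```python
from h import *
np.set_printoptions(precision=3,suppress=True)
p=shot("scene");q=shot("side")
for c in [(180,258),(229,286),(252,261)]: print(onz(p,c,.013))
for c in [(209,181),(219,194),(266,182)]: print('s',onz(q,c,.013))
for t in ("bracket_grip","bracket_bore","stand_seat","stand"):
    a,b=tip_of(t,p)[0],tip_of(t,q)[0]; print(t,tri([ray(p,a["point"]),ray(q,b["point"])]))
cv2.imwrite("pics/crop.png",np.vstack([cv2.resize(p["color"][190:300,150:280],(780,660))[:300*2],])[:,:,::-1])
w=shot("wrist");print(np.array(w["tool_from_camera"]))
```

```text
[0.643 0.133 0.013]
[0.507 0.138 0.013]
[0.497 0.058 0.013]
s [0.502 0.118 0.013]
s [0.495 0.041 0.013]
s [0.642 0.033 0.013]
bracket_grip [ 0.5   -0.393  0.044]
bracket_bore [ 0.58  -0.354  0.004]
stand_seat [0.611 0.094 0.041]
stand [ 0.602  0.091 -0.001]
[[ 0.    -0.956 -0.295  0.075]
 [ 1.     0.     0.     0.001]
 [ 0.    -0.295  0.956 -0.133]
 [ 0.     0.     0.     1.   ]]
```

View pics/crop.png

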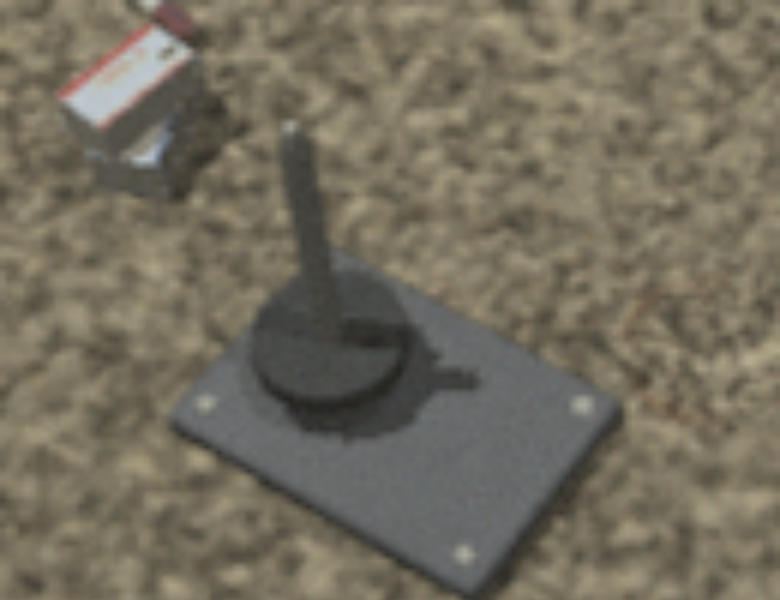

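The crop shows the rod at about (315,240), with its tip at (290,125). The collar is at (330,335), and there may be a pin on its right side at (385,325). The stand's yaw is near 0. Next I'll check the microscope's clearance and plan a close look at the stand.

```bash
cat >> h.py <<'E'
def plan(pos,heading,s=None):
    "slide (mm) and angular (deg) to tool-down pose with tool x at heading"
    s=s or get_state();T=T_tool(s);c,h=np.cos(heading),np.sin(heading)
    Rt=np.array([[c,h,0],[h,-c,0],[0,0,-1]])
    return np.round(T[:3,:3].T@(np.array(pos)-T[:3,3])*1000,1),np.round(np.degrees(R.from_matrix(T[:3,:3].T@Rt).as_rotvec()),2)
E
python3 - <<'E'
from h import *
np.set_printoptions(precision=3,suppress=True)
p=shot("scene")
for z in(.15,.25,.35): print(z,onz(p,(190,350),z),onz(p,(60,300),z))
q=shot("side")
for z in(.2,.3,.37): print(z,onz(q,(118,38),z),onz(q,(170,145),.0))
print(plan((.48,.09,.30),np.pi)); print(plan((.36,.33,.30),np.pi))
E
```

```text
0.15 [0.447 0.329 0.15 ] [0.699 0.373 0.15 ]
0.25 [0.411 0.355 0.25 ] [0.626 0.392 0.25 ]
0.35 [0.375 0.381 0.35 ] [0.553 0.412 0.35 ]
0.2 [0.573 1.186 0.2  ] [0.503 0.425 0.   ]
0.3 [0.454 0.722 0.3  ] [0.503 0.425 0.   ]
0.37 [0.371 0.397 0.37 ] [0.503 0.425 0.   ]
(array([-430.2, -343.8,  -57.7]), array([  0.01,   0.  , -17.64]))
(array([-243.1, -151.5,  -57.7]), array([  0.01,   0.  , -17.64]))
```

Run:
```python
from h import *
for t in [(.19,.40,.28),(.24,.29,.30),(.36,.15,.30),(.48,.09,.30)]: print(plan(t,np.pi))
```

```text
(array([ -59.9, -136.3,  -37.7]), array([ 1.000e-02,  0.000e+00, -1.764e+01]))
(array([-140.8, -226. ,  -57.7]), array([ 1.000e-02,  0.000e+00, -1.764e+01]))
(array([-297.6, -323. ,  -57.7]), array([ 1.000e-02,  0.000e+00, -1.764e+01]))
(array([-430.2, -343.8,  -57.7]), array([ 1.000e-02,  0.000e+00, -1.764e+01]))
```

Request:
jog_arm(moves=[{"slide":[-15,-34,-9],"angular":[0,0,-4]},{"slide":[-30,-68,-19],"angular":[0,0,-8]},{"slide":[-45,-102,-28],"angular":[0,0,-12]},{"slide":[-60,-136,-38],"angular":[0,0,-17.64]},{"slide":[-87,-166,-45],"angular":[0,0,-17.64]},{"slide":[-114,-196,-52],"angular":[0,0,-17.64]},{"slide":[-141,-226,-58],"angular":[0,0,-17.64]},{"slide":[-175,-247,-58],"angular":[0,0,-17.64]},{"slide":[-208,-268,-58],"angular":[0,0,-17.64]},{"slide":[-241,-289,-58],"angular":[0,0,-17.64]}])

```text
schema error: expected keys fingers, slide, angular
```

Run:
```python
from h import *
print(get_state()["clock"],get_state()["tcp_pos"],plan((.48,.09,.30),np.pi))
```

```text
2.0 [0.17424123 0.54801524 0.24233496] (array([-430.2, -343.8,  -57.7]), array([ 1.000e-02,  0.000e+00, -1.764e+01]))
```

Request:
jog_arm(moves=[{"fingers":0,"slide":[-15,-34,-9],"angular":[0,0,-4]},{"fingers":0,"slide":[-30,-68,-19],"angular":[0,0,-8]},{"fingers":0,"slide":[-45,-102,-28],"angular":[0,0,-12]},{"fingers":0,"slide":[-60,-136,-38],"angular":[0,0,-17.64]},{"fingers":0,"slide":[-87,-166,-45],"angular":[0,0,-17.64]},{"fingers":0,"slide":[-114,-196,-52],"angular":[0,0,-17.64]},{"fingers":0,"slide":[-141,-226,-58],"angular":[0,0,-17.64]},{"fingers":0,"slide":[-175,-247,-58],"angular":[0,0,-17.64]},{"fingers":0,"slide":[-208,-268,-58],"angular":[0,0,-17.64]},{"fingers":0,"slide":[-241,-289,-58],"angular":[0,0,-17.64]}])

```text
clock: 2.83
tcp_pos: [0.317, 0.198, 0.301]
orientation: [0.001, -0.0, 1.0, 0.0]
wrist_force: [0.6, -0.1, -0.3]
finger_gap: 0.085
grip_force: 0.0
```

Run:
```python
from h import *
print(get_state()["clock"],get_state()["tcp_pos"],plan((.48,.09,.30),np.pi))
```

```text
2.8333 [0.31701968 0.19796544 0.30099764] (array([-162.9, -108. ,    1.2]), array([0.05, 0.12, 0.02]))
```

Request:
jog_arm(moves=[{"fingers":0,"slide":[-33,-22,0],"angular":[0,0,0]},{"fingers":0,"slide":[-66,-44,0],"angular":[0,0,0]},{"fingers":0,"slide":[-99,-66,0],"angular":[0,0,0]},{"fingers":0,"slide":[-132,-88,0],"angular":[0,0,0]},{"fingers":0,"slide":[-160,-108,0],"angular":[0,0,0]},{"fingers":0,"slide":[-160,-108,0],"angular":[0,0,0]},{"fingers":0,"slide":[-160,-108,0],"angular":[0,0,0]}])

```text
clock: 3.42
tcp_pos: [0.4773, 0.0904, 0.2996]
orientation: [-0.001, 0.001, 1.0, 0.0]
wrist_force: [-1.1, 0.2, -0.9]
finger_gap: 0.0855
grip_force: 0.0
```

Run:
```python
from h import *
np.set_printoptions(precision=4,suppress=True)
w=shot("wrist");save(w,"w1.png");print(get_state()["clock"],get_state()["tcp_pos"])
for t,z in(("stand_seat",.04),("stand",0)):
    for r in tip_of(t,w)[:2]: print(t,r["p"],r["point"],onz(w,r["point"],z))
print("tip proj",proj(w,(.605,.09,.16)),proj(w,(.605,.09,.04)))
print(plan((.48,-.40,.16),.48+np.pi))
```

```text
3.4667 [0.4762 0.0912 0.2998]
stand_seat 0.64 [254.7, 236.1] [0.6013 0.0904 0.04  ]
stand 0.59 [252.7, 229.1] [0.608  0.0868 0.    ]
tip proj [254.1322 285.5135] [254.4417 238.1776]
(array([  -4.3, -492.2,  140.3]), array([  0.02,  -0.03, -27.45]))
```

View pics/w1.png

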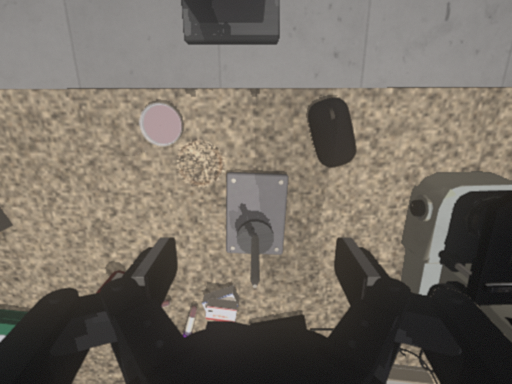

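The wrist picture shows the rod from base (254,236) to tip (255,284) and the stand base square with the axes. The dish is at (161,124), the mouse at (332,131), and the microscope is on the right. I'll enlarge the collar to look for the pin.

Run:
```python
import cv2
im=cv2.imread("pics/w1.png")[200:292,205:305]
im=cv2.resize(im,None,fx=6.5,fy=6.5,interpolation=cv2.INTER_CUBIC);cv2.imwrite("pics/w1c.png",cv2.convertScaleAbs(im,alpha=2))
```

```text
(no output)
```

View pics/w1c.png

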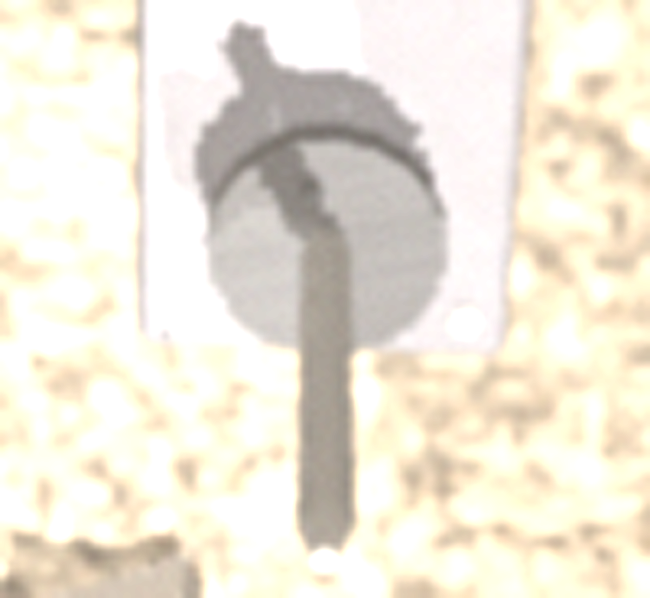

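The crop shows the rod tip at original pixel (254.7,285.4), so the rod axis is at about (0.605, 0.090). The pin is hidden in the rod's shadow, perhaps slightly towards -y, so I'll feel for it. Now to the bracket.

Request:
jog_arm(moves=[{"fingers":0,"slide":[-2,-40,0],"angular":[0,0,-3]},{"fingers":0,"slide":[-4,-80,0],"angular":[0,0,-6]},{"fingers":0,"slide":[-6,-120,8],"angular":[0,0,-9]},{"fingers":0,"slide":[-8,-160,16],"angular":[0,0,-12]},{"fingers":0,"slide":[-10,-200,24],"angular":[0,0,-15]},{"fingers":0,"slide":[-12,-240,32],"angular":[0,0,-18]},{"fingers":0,"slide":[-14,-280,40],"angular":[0,0,-21]},{"fingers":0,"slide":[-16,-320,50],"angular":[0,0,-24]},{"fingers":0,"slide":[-18,-359,60],"angular":[0,0,-27.5]},{"fingers":0,"slide":[-20,-398,70],"angular":[0,0,-27.5]}])

```text
clock: 4.4
tcp_pos: [0.4963, -0.3067, 0.2307]
orientation: [0.0, -0.24, 0.971, -0.0]
wrist_force: [0.1, 0.4, 0.6]
finger_gap: 0.0854
grip_force: 0.0
```

Run:
```python
from h import *
print(get_state()["clock"],get_state()["tcp_pos"],plan((.5,-.395,.18),.48+np.pi))
```

```text
4.4 [ 0.49625208 -0.30665196  0.23072185] (array([ 37.9, -79.9,  50.8]), array([-0.05,  0.04,  0.26]))
```

Request:
jog_arm(moves=[{"fingers":0,"slide":[13,-27,16],"angular":[0,0,0]},{"fingers":0,"slide":[26,-54,32],"angular":[0,0,0]},{"fingers":0,"slide":[38,-77,50],"angular":[0,0,0]},{"fingers":0,"slide":[38,-77,50],"angular":[0,0,0]},{"fingers":0,"slide":[38,-77,50],"angular":[0,0,0]}])

```text
clock: 4.82
tcp_pos: [0.4976, -0.3914, 0.179]
orientation: [-0.001, -0.238, 0.971, 0.001]
wrist_force: [-0.5, 0.4, 0.4]
finger_gap: 0.0855
grip_force: 0.0
```

Run:
```python
from h import *
np.set_printoptions(precision=4,suppress=True)
w=shot("wrist");save(w,"w2.png");print(get_state()["clock"],get_state()["tcp_pos"])
P=[]
for t,z in(("bracket_grip",.04),("bracket_bore",0)):
    for r in tip_of(t,w)[:2]: print(t,r["p"],r["point"],onz(w,r["point"],z))
```

```text
4.8667 [ 0.4981 -0.3909  0.1803]
bracket_grip 0.58 [252.7, 187.6] [ 0.5048 -0.3891  0.04  ]
bracket_bore 0.67 [248.4, 245.2] [ 0.5869 -0.3531  0.    ]
```

View pics/w2.png

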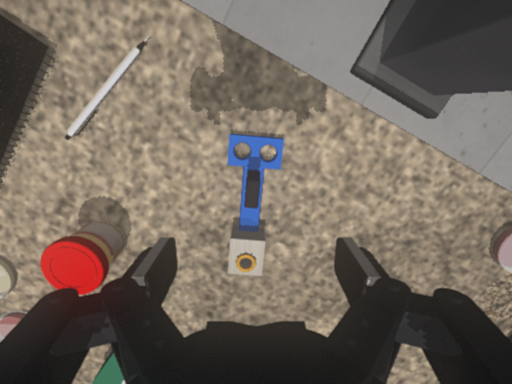

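The bracket sits centred between the open fingers: ring at (246,263), tube-hole centres at (242,150) and (268,152), tab spanning rows 170–208 at column 253.

Run:
```python
from h import *
np.set_printoptions(precision=4,suppress=True)
s=get_state();T=T_tool(s)
w=shot("wrist");g=cv2.cvtColor(w["color"],cv2.COLOR_RGB2HSV)
m=(g[...,0]>12)&(g[...,0]<25)&(g[...,1]>140)&(g[...,2]>120);m[:245]=0;m[285:]=0;m[:,:225]=0;m[:,270:]=0
v,u=np.nonzero(m);ring=onz(w,(u.mean(),v.mean()),.038);print(len(u),u.mean(),v.mean(),ring)
b=(g[...,0]>105)&(g[...,0]<130)&(g[...,1]>150)&(g[...,2]>60);b[168:]=0;v,u=np.nonzero(b);pl=(u.min()+u.max())/2
plate=onz(w,(pl,(v.min()+v.max())/2),.012);print(u.min(),u.max(),v.min(),v.max(),plate)
d=(ring-plate)[:2];print(np.hypot(*d),"expect .125");h=np.arctan2(d[1],d[0]);grip=ring[:2]-.09*d/np.hypot(*d);print("h",h,"grip",grip)
print(plan((*grip,.0325),h+np.pi))
```

```text
129 245.6124031007752 259.38759689922483 [ 0.5888 -0.3553  0.038 ]
229 283 133 167 [ 0.4741 -0.4017  0.012 ]
0.1237522989332277 expect .125
h 0.38482945907593324 grip [ 0.5054 -0.3891]
(array([ -6.4,  -1.2, 149.3]), array([-0.08,  0.05,  5.57]))
```

Request:
jog_arm(moves=[{"fingers":0,"slide":[-6,-1,35],"angular":[0,0,5.5]},{"fingers":0,"slide":[-6,-1,70],"angular":[0,0,5.5]},{"fingers":0,"slide":[-6,-1,100],"angular":[0,0,5.5]},{"fingers":0,"slide":[-6,-1,125],"angular":[0,0,5.5]},{"fingers":0,"slide":[-6,-1,142],"angular":[0,0,5.5]},{"fingers":0,"slide":[-6,-1,149],"angular":[0,0,5.5]},{"fingers":0,"slide":[-6,-1,149],"angular":[0,0,5.5]},{"fingers":0,"slide":[-6,-1,149],"angular":[0,0,5.5]}])

```text
clock: 5.68
tcp_pos: [0.5048, -0.3901, 0.0326]
orientation: [0.0, -0.191, 0.982, -0.001]
wrist_force: [0.6, -0.7, -0.2]
finger_gap: 0.0851
grip_force: 0.0
```

Request:
jog_arm(moves=[{"fingers":0.7,"slide":[0,0,0],"angular":[0,0,0]},{"fingers":0.7,"slide":[0,0,0],"angular":[0,0,0]},{"fingers":0.9,"slide":[0,0,0],"angular":[0,0,0]},{"fingers":0.9,"slide":[0,0,0],"angular":[0,0,0]},{"fingers":1,"slide":[0,0,0],"angular":[0,0,0]},{"fingers":1,"slide":[0,0,0],"angular":[0,0,0]},{"fingers":1,"slide":[0,0,0],"angular":[0,0,0]},{"fingers":1,"slide":[0,0,0],"angular":[0,0,0]},{"fingers":1,"slide":[0,0,0],"angular":[0,0,0]},{"fingers":1,"slide":[0,0,0],"angular":[0,0,0]}], squeeze=90)

```text
clock: 6.52
tcp_pos: [0.5042, -0.3907, 0.0317]
orientation: [0.0, -0.191, 0.982, -0.0]
wrist_force: [-1.8, -0.1, 4.7]
finger_gap: 0.0126
grip_force: 88.3
```

Request:
jog_arm(moves=[{"fingers":1,"slide":[0,0,-8],"angular":[0,0,0]},{"fingers":1,"slide":[0,0,-25],"angular":[0,0,0]},{"fingers":1,"slide":[0,0,-50],"angular":[0,0,0]},{"fingers":1,"slide":[0,0,-80],"angular":[0,0,0]},{"fingers":1,"slide":[0,0,-110],"angular":[0,0,0]},{"fingers":1,"slide":[0,0,-140],"angular":[0,0,0]},{"fingers":1,"slide":[0,0,-170],"angular":[0,0,0]},{"fingers":1,"slide":[0,0,-190],"angular":[0,0,0]},{"fingers":1,"slide":[0,0,-200],"angular":[0,0,0]},{"fingers":1,"slide":[0,0,-200],"angular":[0,0,0]}])

```text
clock: 7.35
tcp_pos: [0.5048, -0.391, 0.2338]
orientation: [0.001, -0.191, 0.982, -0.002]
wrist_force: [0.6, -0.1, -1.6]
finger_gap: 0.0129
grip_force: 87.8
```

Run:
```python
from h import *
np.set_printoptions(precision=4,suppress=True)
print(get_state())
w=shot("wrist");q=shot("side");p=shot("scene");save(w,"w3.png")
for n,c in(("w",w),("side",q),("scene",p)):
  for t in("bracket_grip","bracket_bore"): print(n,t,[(round(r["p"],2),r["point"]) for r in tip_of(t,c)[:1]])
im=np.zeros((400,800,3),np.uint8);im[:384,:400]=w["color"][:,56:456]
def crop(c,X,s): 
    u,v=np.clip(proj(c,X),60,[450,320]).astype(int); return cv2.resize(c["color"][v-50:v+50,u-50:u+50],(s,s))
im[:,400:]=crop(q,(.54,-.37,.22),400);cv2.imwrite("pics/w3b.png",im[:,:,::-1])
```

```text
{'clock': 7.35, 'joint_pos': array([-0.7847,  0.4391,  0.2095,  1.3373,  0.0001, -1.1689]), 'qvel': array([-0.0012,  0.0308, -0.0706, -0.048 ,  0.0004,  0.0007]), 'tau': array([ -0.0616, -55.5156,  30.451 ,   0.5607,   0.0898,  -0.0041]), 'tcp_pos': array([ 0.5048, -0.391 ,  0.2338]), 'orientation': array([ 0.0011, -0.1909,  0.9816, -0.0015]), 'wrist_force': array([ 0.641 , -0.1328, -1.588 ]), 'ft_torque': array([-0.0125,  0.1012, -0.0075]), 'grip_force': 87.80200839042664, 'finger_gap': 0.012911399411036464}
w bracket_grip [(0.7, [254.3, 263.8])]
w bracket_bore [(0.83, [257.7, 333.5])]
side bracket_grip [(0.59, [331.6, 197.7])]
side bracket_bore [(0.79, [348.7, 192.2])]
scene bracket_grip [(0.72, [340.8, 72.8])]
scene bracket_bore [(0.93, [304.4, 85.4])]
```

View pics/w3b.png

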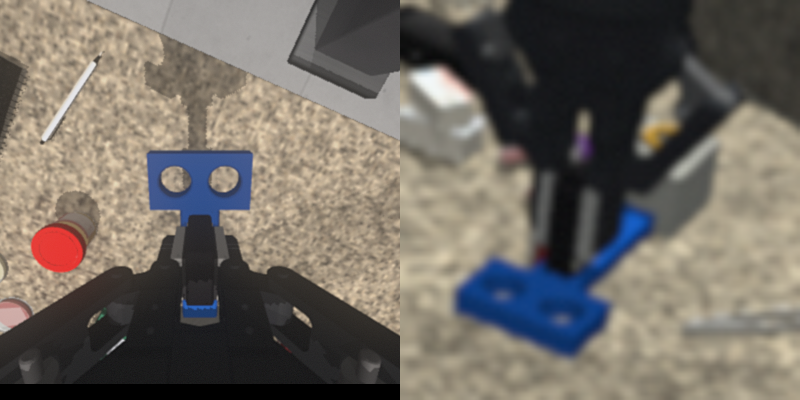

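The bracket hangs level and square: in the wrist view the plate spans columns 204–308 and rows 151–209, centred between the fingers. Next, the plate edges give the in-hand offset, and from that the move to the rod.

```bash
cat >> h.py <<'E'
ROD=np.array([.605,.0905])
def tcp_for(h,dx=0,z=0,rod=ROD):
    "TCP (x,y,z) putting bore on rod at bracket heading h; dx = tab centre's offset along tool x from TCP"
    u=np.array([np.cos(h),np.sin(h)]);return (*(rod-u*(.09-dx)),z)
E
python3 - <<'E'
from h import *
np.set_printoptions(precision=4,suppress=True)
w=shot("wrist");C=np.linalg.inv(np.array(w["tool_from_camera"]))
for pt in[(.052,-.03,.020),(.052,.03,.020),(.018,.03,.020),(.052,0,.020)]:
    c=C@np.append(pt,1);print(pt,c[:2]/c[2]*w["f"]+[w["cx"],w["cy"]])
g=cv2.cvtColor(w["color"],cv2.COLOR_RGB2HSV)
b=(g[...,0]>105)&(g[...,0]<130)&(g[...,1]>150)&(g[...,2]>60);b[215:]=0
v,u=np.nonzero(b);print(u.min(),u.max(),v.min(),v.max())
for r in(156,170,190,205): k=np.nonzero(b[r])[0];print(r,k.min(),k.max())
print(plan(tcp_for(.385,0,.234),.385+np.pi), tcp_for(.385))
E
```

```text
(0.052, -0.03, 0.02) [199.9821 147.5378]
(0.052, 0.03, 0.02) [306.504  147.5459]
(0.018, 0.03, 0.02) [303.3418 204.2424]
(0.052, 0, 0.02) [253.2449 147.5419]
218 296 160 214Traceback (most recent call last):
  File "<stdin>", line 9, in <module>
    return umr_minimum(a, axis, None, out, keepdims, initial, where)
ValueError: zero-size array to reduction operation minimum which has no identity
```

Request:
jog_arm(moves=[{"fingers":1,"slide":[-7,16,0],"angular":[0,0,0]},{"fingers":1,"slide":[-20,45,0],"angular":[0,0,0]},{"fingers":1,"slide":[-36,81,0],"angular":[0,0,0]},{"fingers":1,"slide":[-52,117,0],"angular":[0,0,0]},{"fingers":1,"slide":[-68,153,0],"angular":[0,0,0]},{"fingers":1,"slide":[-84,189,0],"angular":[0,0,0]},{"fingers":1,"slide":[-100,225,0],"angular":[0,0,0]},{"fingers":1,"slide":[-116,261,0],"angular":[0,0,0]},{"fingers":1,"slide":[-130,293,0],"angular":[0,0,0]},{"fingers":1,"slide":[-140,315,0],"angular":[0,0,0]}])

```text
clock: 8.68
tcp_pos: [0.5152, -0.0428, 0.2315]
orientation: [0.0, -0.192, 0.981, 0.0]
wrist_force: [0.3, -0.3, -1.7]
finger_gap: 0.013
grip_force: 87.9
```

```bash
sed -i 's/ROD=.*/ROD=np.array([.6033,.0889])/' h.py
python3 - <<'E'
from h import *
print(get_state()["clock"],get_state()["wrist_force"],plan(tcp_for(.385,0,.234),.385+np.pi))
E
```

```text
8.6833 [ 0.29419406 -0.32910377 -1.65665352] (array([-41.2,  88.9,  -2.5]), array([0.05, 0.02, 0.06]))
```

Request:
jog_arm(moves=[{"fingers":1,"slide":[-11,24,0],"angular":[0,0,0]},{"fingers":1,"slide":[-24,52,0],"angular":[0,0,0]},{"fingers":1,"slide":[-35,76,0],"angular":[0,0,0]},{"fingers":1,"slide":[-41,88,0],"angular":[0,0,0]},{"fingers":1,"slide":[-41,88,0],"angular":[0,0,0]},{"fingers":1,"slide":[-41,88,0],"angular":[0,0,0]}])

```text
clock: 9.18
tcp_pos: [0.5207, 0.0517, 0.2312]
orientation: [-0.0, -0.192, 0.981, -0.0]
wrist_force: [-0.4, -1.2, -0.9]
finger_gap: 0.0128
grip_force: 87.9
```

Run:
```python
from h import *
np.set_printoptions(precision=4,suppress=True)
s=get_state();print(s["clock"],s["tcp_pos"],plan(tcp_for(.385,0,.234),.385+np.pi))
q=shot("side");p=shot("scene")
u=np.array([np.cos(.385),np.sin(.385)]);B=np.append(s["tcp_pos"][:2]+.09*u,s["tcp_pos"][2]-.032)
for n,c in(("side",q),("scene",p)):
  print(n,"bore",proj(c,B),"ringtop",proj(c,B+[0,0,.038]),"rod tip",proj(c,(*ROD,.16)),"seat",proj(c,(*ROD,.04)))
  for t in("bracket_grip","bracket_bore","stand_seat"): print(t,[(round(r["p"],2),r["point"]) for r in tip_of(t,c)[:1]])
def crop(c): 
    u,v=proj(c,(*ROD,.16)).astype(int);print(u,v); return cv2.resize(c["color"][v-40:v+40,u-40:u+40],(400,400),interpolation=cv2.INTER_CUBIC)
cv2.imwrite("pics/a.png",np.hstack([crop(q),crop(p)])[:,:,::-1])
```

```text
9.1833 [0.5207 0.0517 0.2312] (array([-0.6,  3.5, -2.8]), array([-0.01, -0.01,  0.05]))
side bore [245.8723 117.5783] ringtop [245.9575 104.1842] rod tip [244.919  130.5703] seat [244.7179 168.8165]
bracket_grip [(0.68, [222.9, 114.5])]
bracket_bore [(0.56, [241.4, 118.6])]
stand_seat [(0.73, [245.6, 168.2])]
scene bore [196.3898 196.0915] ringtop [193.967  182.8626] rod tip [198.0571 210.1193] seat [204.413  244.3697]
bracket_grip [(0.79, [240.3, 187.1])]
bracket_bore [(0.65, [197.0, 192.7])]
stand_seat [(0.57, [203.6, 243.7])]
244 130
198 210
```

View pics/a.png

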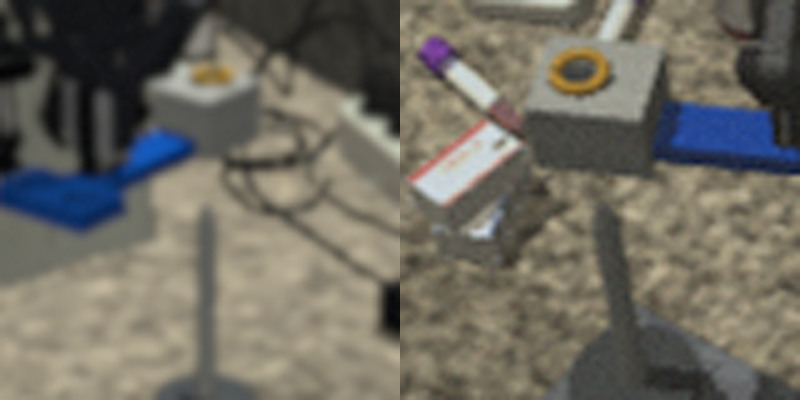

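The side crop has the ring at original (246.4,104.8) and the rod tip at (245.4,131.4). The scene crop has the ring at (193.8,184.2) and the tip at (198.6,210.6). Both match the predictions within about 1 px, so a shift of about 3 mm is left to make before lowering.

Request:
jog_arm(moves=[{"fingers":1,"slide":[-0.6,3,0],"angular":[0,0,0]},{"fingers":1,"slide":[-0.6,3,0],"angular":[0,0,0]},{"fingers":1,"slide":[-0.6,3,8],"angular":[0,0,0]},{"fingers":1,"slide":[-0.6,3,16],"angular":[0,0,0]},{"fingers":1,"slide":[-0.6,3,24],"angular":[0,0,0]},{"fingers":1,"slide":[-0.6,3,30],"angular":[0,0,0]},{"fingers":1,"slide":[-0.6,3,34],"angular":[0,0,0]},{"fingers":1,"slide":[-0.6,3,34],"angular":[0,0,0]}])

```text
clock: 10.25
tcp_pos: [0.5194, 0.0542, 0.1958]
orientation: [-0.001, -0.191, 0.982, 0.0]
wrist_force: [-0.5, -0.7, -1.4]
finger_gap: 0.0126
grip_force: 88.0
```

Run:
```python
from h import *
np.set_printoptions(precision=4,suppress=True)
s=get_state();print(s["clock"],s["tcp_pos"],s["wrist_force"],s["ft_torque"],plan(tcp_for(.385,0,.234),.385+np.pi))
```

```text
10.25 [0.5194 0.0542 0.1958] [-0.5251 -0.6875 -1.4468] [-0.0204  0.1443 -0.0455] (array([ -0.7,   0.7, -38.2]), array([ 0.06, -0.13, -0.05]))
```

Request:
jog_arm(moves=[{"fingers":1,"slide":[0,0,2],"angular":[0,0,0]},{"fingers":1,"slide":[0,0,4],"angular":[0,0,0]},{"fingers":1,"slide":[0,0,6],"angular":[0,0,0]},{"fingers":1,"slide":[0,0,8],"angular":[0,0,0]},{"fingers":1,"slide":[0,0,10],"angular":[0,0,0]},{"fingers":1,"slide":[0,0,10],"angular":[0,0,0]}])

```text
clock: 10.75
tcp_pos: [0.5201, 0.0541, 0.1869]
orientation: [-0.0, -0.191, 0.982, 0.0]
wrist_force: [-0.3, -0.2, -1.5]
finger_gap: 0.0128
grip_force: 88.0
```

Request:
jog_arm(moves=[{"fingers":1,"slide":[0,0,2],"angular":[0,0,0]},{"fingers":1,"slide":[0,0,4],"angular":[0,0,0]},{"fingers":1,"slide":[0,0,6],"angular":[0,0,0]},{"fingers":1,"slide":[0,0,6],"angular":[0,0,0]}])

```text
clock: 11.08
tcp_pos: [0.52, 0.0541, 0.1808]
orientation: [-0.0, -0.191, 0.982, 0.0]
wrist_force: [0.1, -0.6, -1.3]
finger_gap: 0.0127
grip_force: 88.0
```

Request:
jog_arm(moves=[{"fingers":1,"slide":[0,0,2],"angular":[0,0,0]},{"fingers":1,"slide":[0,0,4],"angular":[0,0,0]},{"fingers":1,"slide":[0,0,6],"angular":[0,0,0]},{"fingers":1,"slide":[0,0,8],"angular":[0,0,0]},{"fingers":1,"slide":[0,0,10],"angular":[0,0,0]},{"fingers":1,"slide":[0,0,10],"angular":[0,0,0]}])

```text
clock: 11.58
tcp_pos: [0.5201, 0.0541, 0.1708]
orientation: [-0.0, -0.191, 0.982, 0.0]
wrist_force: [-0.3, 0.2, -2.4]
finger_gap: 0.013
grip_force: 88.0
```

Run:
```python
from h import *
np.set_printoptions(precision=4,suppress=True)
s=get_state();print(s["clock"],s["tcp_pos"],s["wrist_force"],s["ft_torque"])
q=shot("side");p=shot("scene")
def crop(c): 
    u,v=proj(c,(*ROD,.16)).astype(int);print(u,v); return cv2.resize(c["color"][v-40:v+40,u-40:u+40],(400,400),interpolation=cv2.INTER_CUBIC)
cv2.imwrite("pics/b.png",np.hstack([crop(q),crop(p)])[:,:,::-1])
```

```text
11.5833 [0.5201 0.0541 0.1708] [-0.2775  0.1611 -2.3624] [-0.0427  0.1722  0.0298]
244 130
198 210
```

View pics/b.png

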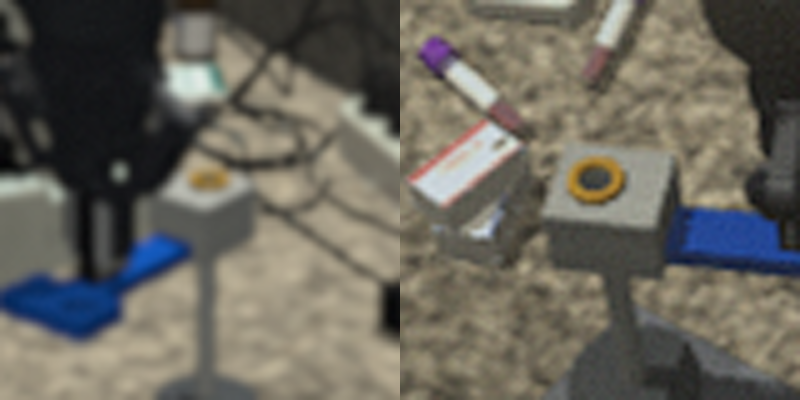

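The rod has entered the bore: in the scene crop the block at (612,210) sits on the rod, and no contact force shows. I'll keep lowering.

Request:
jog_arm(moves=[{"fingers":1,"slide":[0,0,4],"angular":[0,0,0]},{"fingers":1,"slide":[0,0,8],"angular":[0,0,0]},{"fingers":1,"slide":[0,0,12],"angular":[0,0,0]},{"fingers":1,"slide":[0,0,16],"angular":[0,0,0]},{"fingers":1,"slide":[0,0,20],"angular":[0,0,0]},{"fingers":1,"slide":[0,0,24],"angular":[0,0,0]},{"fingers":1,"slide":[0,0,28],"angular":[0,0,0]},{"fingers":1,"slide":[0,0,32],"angular":[0,0,0]},{"fingers":1,"slide":[0,0,36],"angular":[0,0,0]},{"fingers":1,"slide":[0,0,36],"angular":[0,0,0]}])

```text
clock: 12.52
tcp_pos: [0.52, 0.054, 0.1343]
orientation: [-0.0, -0.191, 0.982, 0.0]
wrist_force: [-1.4, 1.0, -2.5]
finger_gap: 0.0129
grip_force: 87.9
```

Request:
jog_arm(moves=[{"fingers":1,"slide":[0,0,4],"angular":[0,0,0]},{"fingers":1,"slide":[0,0,8],"angular":[0,0,0]},{"fingers":1,"slide":[0,0,12],"angular":[0,0,0]},{"fingers":1,"slide":[0,0,16],"angular":[0,0,0]},{"fingers":1,"slide":[0,0,20],"angular":[0,0,0]},{"fingers":1,"slide":[0,0,24],"angular":[0,0,0]},{"fingers":1,"slide":[0,0,28],"angular":[0,0,0]},{"fingers":1,"slide":[0,0,32],"angular":[0,0,0]},{"fingers":1,"slide":[0,0,36],"angular":[0,0,0]},{"fingers":1,"slide":[0,0,36],"angular":[0,0,0]}])

```text
clock: 13.35
tcp_pos: [0.5201, 0.0541, 0.0983]
orientation: [-0.0, -0.191, 0.982, 0.0]
wrist_force: [-2.4, 1.2, -2.7]
finger_gap: 0.0127
grip_force: 87.9
```

Run:
```python
from h import *
np.set_printoptions(precision=4,suppress=True)
s=get_state();print(s["clock"],s["tcp_pos"],s["wrist_force"],s["ft_torque"])
```

```text
13.35 [0.5201 0.0541 0.0983] [-2.3744  1.2283 -2.6776] [0.0066 0.444  0.1165]
```

Request:
jog_arm(moves=[{"fingers":1,"slide":[0.4,0.5,2],"angular":[0,0,0]},{"fingers":1,"slide":[0.4,0.5,5],"angular":[0,0,0]},{"fingers":1,"slide":[0.4,0.5,8],"angular":[0,0,0]},{"fingers":1,"slide":[0.4,0.5,11],"angular":[0,0,0]},{"fingers":1,"slide":[0.4,0.5,14],"angular":[0,0,0]},{"fingers":1,"slide":[0.4,0.5,14],"angular":[0,0,0]}])

```text
clock: 13.85
tcp_pos: [0.5198, 0.0544, 0.0847]
orientation: [0.0, -0.191, 0.982, 0.0]
wrist_force: [0.3, 0.4, -0.7]
finger_gap: 0.0129
grip_force: 87.9
```

Request:
jog_arm(moves=[{"fingers":1,"slide":[0,0,1],"angular":[0,0,0]},{"fingers":1,"slide":[0,0,2],"angular":[0,0,0]},{"fingers":1,"slide":[0,0,2],"angular":[0,0,0]}])

```text
clock: 14.1
tcp_pos: [0.52, 0.0544, 0.0832]
orientation: [0.0, -0.191, 0.982, -0.0]
wrist_force: [0.6, 0.8, -1.4]
finger_gap: 0.0132
grip_force: 88.0
```

Request:
jog_arm(moves=[{"fingers":1,"slide":[0,0,1],"angular":[0,0,0]},{"fingers":1,"slide":[0,0,2],"angular":[0,0,0]},{"fingers":1,"slide":[0,0,2],"angular":[0,0,0]}])

```text
clock: 14.35
tcp_pos: [0.5198, 0.0544, 0.0812]
orientation: [0.0, -0.191, 0.982, 0.0]
wrist_force: [0.6, -0.7, -1.7]
finger_gap: 0.013
grip_force: 88.0
```

Free again after centring. Contact with the pin is expected near TCP z = 0.080.

Request:
jog_arm(moves=[{"fingers":1,"slide":[0,0,0.7],"angular":[0,0,0]},{"fingers":1,"slide":[0,0,1.4],"angular":[0,0,0]},{"fingers":1,"slide":[0,0,1.4],"angular":[0,0,0]}])

```text
clock: 14.6
tcp_pos: [0.5198, 0.0544, 0.0798]
orientation: [0.0, -0.191, 0.982, 0.0]
wrist_force: [1.5, -0.3, -1.8]
finger_gap: 0.0126
grip_force: 88.0
```

Request:
jog_arm(moves=[{"fingers":1,"slide":[0,0,0.7],"angular":[0,0,0]},{"fingers":1,"slide":[0,0,1],"angular":[0,0,0]},{"fingers":1,"slide":[0,0,1],"angular":[0,0,0]}])

```text
clock: 14.85
tcp_pos: [0.5199, 0.0544, 0.0793]
orientation: [0.0, -0.191, 0.982, -0.0]
wrist_force: [-1.3, -0.3, 3.8]
finger_gap: 0.0132
grip_force: 88.4
```

Run:
```python
from h import *
np.set_printoptions(precision=4,suppress=True)
s=get_state();print(s["clock"],s["tcp_pos"],s["wrist_force"],s["ft_torque"])
```

```text
14.85 [0.5199 0.0544 0.0793] [-1.2774 -0.302   3.7596] [0.0053 0.1886 0.0829]
```

The bracket is resting on the pin with a light load of about 5 N. I'll turn it about the rod towards a smaller heading, keeping that load.

Request:
jog_arm(moves=[{"fingers":1,"slide":[0,2.2,0],"angular":[0,0,1.43]},{"fingers":1,"slide":[-0.1,4.5,0],"angular":[0,0,2.86]},{"fingers":1,"slide":[-0.25,6.7,0],"angular":[0,0,4.3]},{"fingers":1,"slide":[-0.45,9,0],"angular":[0,0,5.73]},{"fingers":1,"slide":[-0.7,11.2,0],"angular":[0,0,7.16]},{"fingers":1,"slide":[-0.7,11.2,0],"angular":[0,0,7.16]}])

```text
clock: 15.35
tcp_pos: [0.516, 0.0653, 0.0788]
orientation: [-0.0, -0.129, 0.992, 0.0]
wrist_force: [0.5, 0.7, -1.4]
finger_gap: 0.0129
grip_force: 88.1
```

Request:
jog_arm(moves=[{"fingers":1,"slide":[0,2.2,0],"angular":[0,0,1.43]},{"fingers":1,"slide":[-0.1,4.5,0],"angular":[0,0,2.86]},{"fingers":1,"slide":[-0.25,6.7,0],"angular":[0,0,4.3]},{"fingers":1,"slide":[-0.25,6.7,0],"angular":[0,0,4.3]}])

```text
clock: 15.68
tcp_pos: [0.5145, 0.0718, 0.0787]
orientation: [-0.0, -0.092, 0.996, 0.0]
wrist_force: [0.4, 0.2, -1.5]
finger_gap: 0.0131
grip_force: 88.1
```

Run:
```python
from h import *
np.set_printoptions(precision=4,suppress=True)
s=get_state();H=np.arctan2(*T_tool(s)[1::-1,0]);h=H+np.pi if H<0 else H-np.pi;print(s["clock"],s["tcp_pos"],s["wrist_force"],s["ft_torque"],"h",h,"bore",s["tcp_pos"][:2]+.09*np.array([np.cos(h),np.sin(h)]))
```

```text
15.6833 [0.5145 0.0718 0.0787] [ 0.4249  0.1508 -1.4597] [ 0.0168  0.1648 -0.0091] h 0.18437346958573508 bore [0.603  0.0883]
```

Contact is gone, so the recess is over the pin at h ≈ 0.18–0.26. Lowering gently.

Request:
jog_arm(moves=[{"fingers":1,"slide":[0,0,0.7],"angular":[0,0,0]},{"fingers":1,"slide":[0,0,1.4],"angular":[0,0,0]},{"fingers":1,"slide":[0,0,2],"angular":[0,0,0]},{"fingers":1,"slide":[0,0,2],"angular":[0,0,0]}])

```text
clock: 16.02
tcp_pos: [0.5146, 0.0715, 0.0767]
orientation: [-0.0, -0.092, 0.996, 0.0]
wrist_force: [0.2, 0.2, -1.8]
finger_gap: 0.0128
grip_force: 88.0
```

Request:
jog_arm(moves=[{"fingers":1,"slide":[0,0,0.7],"angular":[0,0,0]},{"fingers":1,"slide":[0,0,1.4],"angular":[0,0,0]},{"fingers":1,"slide":[0,0,2],"angular":[0,0,0]},{"fingers":1,"slide":[0,0,2],"angular":[0,0,0]}])

```text
clock: 16.35
tcp_pos: [0.5146, 0.0716, 0.0748]
orientation: [-0.0, -0.092, 0.996, 0.0]
wrist_force: [0.2, -0.6, -1.9]
finger_gap: 0.013
grip_force: 88.0
```

Request:
jog_arm(moves=[{"fingers":1,"slide":[0,0,0.7],"angular":[0,0,0]},{"fingers":1,"slide":[0,0,1.4],"angular":[0,0,0]},{"fingers":1,"slide":[0,0,2],"angular":[0,0,0]},{"fingers":1,"slide":[0,0,2.5],"angular":[0,0,0]},{"fingers":1,"slide":[0,0,2.5],"angular":[0,0,0]}])

```text
clock: 16.77
tcp_pos: [0.5147, 0.0716, 0.0723]
orientation: [-0.0, -0.092, 0.996, 0.0]
wrist_force: [0.0, 0.1, -1.4]
finger_gap: 0.013
grip_force: 88.0
```

Request:
jog_arm(moves=[{"fingers":1,"slide":[0,0,0.5],"angular":[0,0,0]},{"fingers":1,"slide":[0,0,1],"angular":[0,0,0]},{"fingers":1,"slide":[0,0,1],"angular":[0,0,0]}])

```text
clock: 17.02
tcp_pos: [0.5147, 0.0716, 0.0717]
orientation: [0.0, -0.092, 0.996, 0.0]
wrist_force: [-2.2, -0.2, 2.7]
finger_gap: 0.013
grip_force: 88.5
```

Request:
jog_arm(moves=[{"fingers":1,"slide":[0,0,0.3],"angular":[0,0,0]},{"fingers":1,"slide":[0,0,0.5],"angular":[0,0,0]},{"fingers":1,"slide":[0,0,0.5],"angular":[0,0,0]}])

```text
clock: 17.27
tcp_pos: [0.5146, 0.0716, 0.0715]
orientation: [0.0, -0.092, 0.996, -0.0]
wrist_force: [-4.0, -0.7, 6.4]
finger_gap: 0.0129
grip_force: 88.9
```

Run:
```python
from h import *
np.set_printoptions(precision=4,suppress=True)
s=get_state();print(s["clock"],s["tcp_pos"],s["wrist_force"],s["ft_torque"])
```

```text
17.2667 [0.5146 0.0716 0.0715] [-4.0201 -0.6615  6.4313] [0.0351 0.5612 0.0687]
```

The bracket is home: contact came exactly 8 mm below the pin-top level. Releasing, then retreating straight up.

Request:
jog_arm(moves=[{"fingers":1,"slide":[0,0,-0.5],"angular":[0,0,0]},{"fingers":0.8,"slide":[0,0,-0.5],"angular":[0,0,0]},{"fingers":0.7,"slide":[0,0,-0.5],"angular":[0,0,0]},{"fingers":0.6,"slide":[0,0,-0.5],"angular":[0,0,0]},{"fingers":0.4,"slide":[0,0,-0.5],"angular":[0,0,0]},{"fingers":0.4,"slide":[0,0,-0.5],"angular":[0,0,0]},{"fingers":0.4,"slide":[0,0,-0.5],"angular":[0,0,0]},{"fingers":0.4,"slide":[0,0,-0.5],"angular":[0,0,0]}], squeeze=20)

```text
clock: 17.93
tcp_pos: [0.5147, 0.0716, 0.0713]
orientation: [0.0, -0.092, 0.996, 0.0]
wrist_force: [-1.1, 0.6, 0.7]
finger_gap: 0.0513
grip_force: 0.0
```

Request:
jog_arm(moves=[{"fingers":0.4,"slide":[0,0,-6],"angular":[0,0,0]},{"fingers":0.4,"slide":[0,0,-20],"angular":[0,0,0]},{"fingers":0.4,"slide":[0,0,-40],"angular":[0,0,0]},{"fingers":0.4,"slide":[0,0,-65],"angular":[0,0,0]},{"fingers":0.4,"slide":[0,0,-95],"angular":[0,0,0]},{"fingers":0.4,"slide":[15,0,-125],"angular":[0,0,0]},{"fingers":0.4,"slide":[40,0,-140],"angular":[0,0,0]},{"fingers":0.4,"slide":[60,0,-145],"angular":[0,0,0]},{"fingers":0.4,"slide":[60,0,-145],"angular":[0,0,0]},{"fingers":0.4,"slide":[60,0,-145],"angular":[0,0,0]}])

```text
clock: 18.77
tcp_pos: [0.4555, 0.0606, 0.2176]
orientation: [0.001, -0.092, 0.996, -0.0]
wrist_force: [0.9, 0.3, -0.0]
finger_gap: 0.0516
grip_force: 0.0
```

Run:
```python
from h import *
np.set_printoptions(precision=4,suppress=True)
s=get_state();print(s["clock"],s["tcp_pos"],s["wrist_force"])
q=shot("side");p=shot("scene");w=shot("wrist")
def crop(c,X,z=40): 
    u,v=proj(c,X).astype(int);print(u,v); return cv2.resize(c["color"][max(v-z,0):v+z,u-z:u+z],(400,400),interpolation=cv2.INTER_CUBIC)
cv2.imwrite("pics/c.png",np.hstack([crop(q,(.56,.08,.06)),crop(p,(.56,.08,.06))])[:,:,::-1])
for n,c in(("side",q),("scene",p),("wrist",w)):
  for t,z in(("bracket_bore",.04),("bracket_grip",.08),("petri",0),("stain",0),("mouse1",0)): print(n,t,[(round(r["p"],2),onz(c,r["point"],z)) for r in tip_of(t,c)[:1]])
```

```text
18.7667 [0.4555 0.0606 0.2176] [ 0.8896  0.2642 -0.0229]
232 167
221 244
side bracket_bore [(0.72, array([0.5917, 0.0885, 0.04  ]))]
side bracket_grip [(0.67, array([0.5092, 0.0711, 0.08  ]))]
side petri [(0.82, array([ 0.4302, -0.0548,  0.    ]))]
side stain [(0.79, array([ 0.7115, -0.1508,  0.    ]))]
side mouse1 [(0.93, array([0.44  , 0.2103, 0.    ]))]
scene bracket_bore [(0.76, array([0.6045, 0.09  , 0.04  ]))]
scene bracket_grip [(0.65, array([0.5164, 0.0771, 0.08  ]))]
scene petri [(0.61, array([ 0.4203, -0.0464,  0.    ]))]
scene stain [(0.74, array([ 0.7086, -0.1674,  0.    ]))]
scene mouse1 [(0.62, array([0.4385, 0.2128, 0.    ]))]
wrist bracket_bore [(0.67, array([0.6047, 0.0921, 0.04  ]))]
wrist bracket_grip [(0.77, array([0.5187, 0.0723, 0.08  ]))]
wrist petri [(0.81, array([ 0.4292, -0.0514,  0.    ]))]
wrist stain [(0.64, array([ 0.7057, -0.1624,  0.    ]))]
wrist mouse1 [(0.67, array([0.4416, 0.2102, 0.    ]))]
```

View pics/c.png

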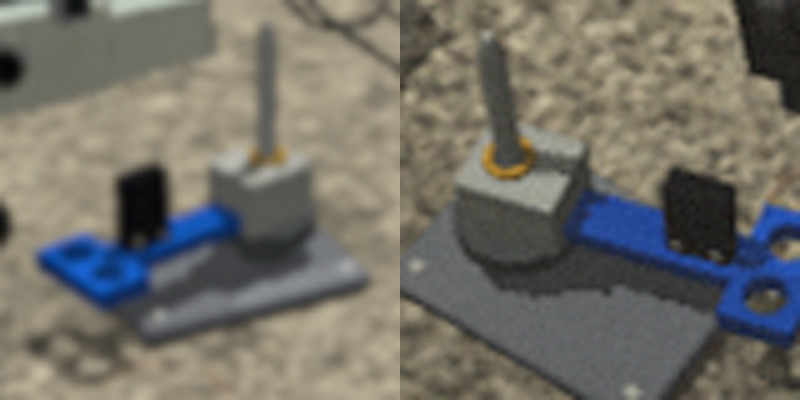

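The bracket sits flat on the collar in both views: ring at crop (265,158) in the side view and (510,157) in the scene view. The gripper is clear and the bystanders are where they were.

```bash
python3 -c "
from workcell import *
print(hand_in())"
```

```text
the job is handed in; nothing more can be done
None
```

The bracket is seated flat on the collar with its recess over the locating pin. It has been released, the gripper is clear, and the job was handed in at about 19 s with the dish, bottle and mouse undisturbed.

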